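# Warmer off, slide tray drawn out to its line and held

### The job

Switch the slide warmer off by turning its heat knob fully anticlockwise to the stop, then slide the slide tray, flat on the hot plate and without lifting it, out over the open end of the warmer until the red line across the tray is level with that end and the tray is square to it. Most of the tray then hangs in the air and would tip, so finish while still holding it level with the gripper, ready for a colleague to take the free end from below. Leave everything else on the bench and on the warmer where it stands.

Things in the scene. Friction and masses are not known exactly. Their poses are not given: they have to be found in the camera images.
- warmer: Fixed slide warmer: white housing 220 (its x) x 400 (its y) x 60 mm. Flat black heated plate, top 65 mm above the bench, over its y from -100 to +200 mm; dark control panel with the knob, 60 mm high, at the -y end. Origin: centre of its underside. At zero yaw its axes are the world's. Its open end is the +y end: plate and housing both stop there, with a plain edge and only the bench below.
- warmer_end (a point): Middle of the top edge of the warmer's open end, on the plate's top surface (200 mm along +y from the warmer's origin, 65 mm up). Same axes as the warmer: +y points outward, away from the control panel.
- heat_knob (a joint): Angle of the heat knob in rad. 0 is off, the anticlockwise end stop (seen from above); it grows clockwise up to 4.7 rad at the other stop. The knob stays where it is left; friction about 0.04 N m.
- heat_knob_grip (a point): On the knob's vertical axis, 150 mm along -y from the warmer's origin, 97 mm above the bench. Grey knob, 22 mm radius, disc top at 74 mm, with a grip bar across it, 42 long, 14 wide, top at 104 mm. The bar lies along this point's x axis; fingers pinch it along its y. The point turns with the knob; at off its axes are the warmer's and the bar's white pointer faces the red tick on the -x side.
- tray: Loose aluminium slide tray, 100 (its x) x 240 (its y) x 5 mm, 0.3 to 0.55 kg, five slides set fast in its +y part, black grip at its -y end. Origin: centre of its underside. Lies on the plate, +y end towards the warmer's open end, within 7 degrees of the warmer's y axis. Centre of mass about 10 mm along -y from its origin: with the red line at the warmer's end it tips unless held.
- tray_line (a point): Middle of the red line (4 mm wide) that runs across the tray, at underside height: 35 mm along -y from the tray's origin, 155 mm from the tray's free +y end. Axes as the tray's.
- tray_grip (a point): Centre of the tray's black grip: a bar 70 mm long (tray x), 14 mm thick (tray y), 18 mm high, on two 10 mm posts. It is 73 mm along -y from the red line and 37 mm above the tray's underside; its top is 46 mm and the tray's upper face 5 mm above that underside. Pinch it from above, fingers closing along the tray's y. Axes as the tray's.
- orange_rack: Bystander: loose orange 80-hole microtube rack, 68 by 237 by 28 mm with tubes standing 6 mm higher, origin centre of its underside. Not to be moved.
- white_rack: Bystander: loose off-white microtube rack, 60 by 222 by 30 mm, tubes 6 mm higher, origin centre of its underside. Not to be moved.
- specimen_jar: Bystander: loose pale jar with a red screw cap, 64 mm diameter, 68 mm high, origin centre of its underside. Not to be moved.
- tip_box: Bystander: loose blue pipette-tip box with yellow tips, 85 by 120 by 56 mm, origin centre of its underside. Not to be moved.
- marker_pen: Bystander: loose black marker pen lying on the bench, 134 mm long along its x, 13 mm thick, origin under its middle. Not to be moved.
- staining_jar: Bystander: loose square glass staining jar with a green lid, 56 by 56 by 74 mm, standing on the heated plate beside the tray, on the warmer's +x side, origin centre of its underside. Not to be moved.
- reagent_bottle: Bystander: loose amber bottle with a blue cap, 64 mm diameter, 140 mm high, origin centre of its underside. Not to be moved.

How it is judged:
By the outcome, as a careful person would: the job done as asked, in the order asked, and still so for the second after the job is handed in, while the arm keeps its last pose, push and grip.
It also fails if it takes over 58 s, if anything falls off the work surface, if the arm or the gripper's body presses on something with over 40 N, if the wrist force passes 120 N, or if a joint passes its speed limit or range.

### The arm

A 6-joint arm with a two-finger parallel gripper is mounted at the origin on the work surface. World frame = base frame: x ahead of the robot, y to its left, z up, the work surface at z = 0. Lengths are in m, angles in rad, forces in N, time in s.
With the tool pointing down it reaches from about 0.15 to 0.775 m from the base axis. Payload 6.1 kg.
Tool frame: the origin (TCP) lies midway between the tips of the shut fingers; the grasp point (between the pads) lies 19 mm behind it; z points along the fingers, y is the direction in which the jaws open and shut (so a half turn about z gives the same grasp; the last joint's range is limited). The gripper opens to 85 mm and grips with 20 to 120 N. Pads are 22 mm wide; open, the fingers measure 114 mm over their backs; the gripper's body (76 mm by 85 mm) begins 54 mm behind the grasp point. The pads swing forward as they close: fully open they stand 13 mm farther back than shut.
Start: joints at [-1.194, 0.126, -0.04, 1.405, 0, 1.571], TCP at [0.193, -0.488, 0.231] pointing down, gripper open.
Joint ranges: [-2.72, 2.72], [-0.95, 1.95], [-1.27, 1.35], [-1.78, 2.02], [-1.46, 1.47], [-3.14, 3.14]. Speed limits (rad/s): [2.39, 2.39, 3.01, 3.14, 3.14, 3.14].

### API

Orientations are given as a unit quaternion [x, y, z, w].
In Python, from rig import arm, vision gives the robot as it stands. The module is installed in compiled form; this text tells all that it offers.
- The arm moves only by the tool send_rows, never from a script. Its argument "series" is a list of rows, each a list of 2 entries, a list of its own where there are three numbers: the shift along the tool's x, y, z in cm, then the turn about the tool's z in degrees. A call has 1 to 8 rows; each row shifts and turns the commanded pose from where the row before left it, along the tool's axes as they then stand; what a row does not reach is not made up. A row lasts 1/12 s, in which the tool goes at most 41.7 mm and 7.16 degrees, less where a joint would pass 70% of its speed; a pose out of reach is approached as far as the arm can. A call is refused whole if a number of a shift passes 4.17 or a number of a turn 7.16, either way. A call with a gripper value outside its range is refused whole. "jaw" is the opening in per cent of the stroke, from 0 (shut) to 100 (fully open), set as the call begins (left out, the last holds). The fingers move at their own pace and stop on an object; "squeeze" is the grip in N (left out, the last holds). Time passes only in rows, so rows that do not move let the fingers close. It gives the time, the measured TCP pose, the force and the opening at its end, in the units of the state.
- arm.state(): the state, without advancing time (a new reading comes with each control period).
- vision.capture(name): name is "scene" or "top"; returns the picture (480x640x3 uint8, blue, green, red); there is no depth.
- vision.camera_params(name): a dict with "K" (3x3 intrinsics, pixels), "k1" (the pictures are not rectified: a ray, as slopes to the right and down, at radius r is drawn at 1 + k1 r^2 times it, then the intrinsics apply), "eye" and "attitude" of the camera in the world. Camera axes: x right, y down, z forward; pixel columns grow to the right and rows downward; lengths in m; the calibration is good to about 2 mm. A picture is of the moment at which its call begins. camera_params takes no time and is no camera call.
- arm.hand_in(): hands the job in, once; it reports no verdict.
The state is a dict: "clock": time; "joint_positions": joint angles; "qvel": joint speeds; "effort": joint torques, N m; "ee_pos": TCP position; "eef_rot": TCP orientation; "force": force on the tool from outside, world axes, zero at the start; "torque": the same for the moment, N m; "grip_width": opening from 0.0 (shut) to 1.0 (fully open).
Only numpy, scipy, OpenCV 4.12 (cv2) and the standard library are available. Lean on these libraries where they do the work, as an engineer would, in place of code of your own. Each camera call takes 0.05 s, during which the arm holds its last target.

## Working session

There is one attempt and no reset: what is moved stays moved. The work goes in short steps, Python scripts to look and compute and a tool call to move; the robot and the scene stay as the last step left them, time stands still between calls to the robot, and variables do not carry over. Pictures are saved under pics/ and viewed, and the job is handed in when it is done.

Besides the shell and the picture viewer there is one more tool, called after "Request:" by a JSON object that holds its "method" and its "body", one argument or row to a line. send_rows: Moves the arm, as the interface text tells. Its arguments: {"type":"object","properties":{"series":{"type":"array","items":{"type":"array"}},"jaw":{"type":"number"},"squeeze":{"type":"number"}},"required":["series"]}

```bash
mkdir -p pics
python3 - <<'E'
from rig import arm, vision
import cv2
for n in("scene","top"):
    p=vision.camera_params(n);print(n,p)
    cv2.imwrite(f"pics/{n}0.png",vision.capture(n))
print(arm.state())
E
```

```text
scene {'K': array([[447.11672047,   0.        , 323.10941752],
       [  0.        , 447.11672047, 237.49689642],
       [  0.        ,   0.        ,   1.        ]]), 'k1': -0.01029150127221548, 'eye': array([1.22267565, 0.13829717, 1.00651849]), 'attitude': array([ 0.63430479,  0.70832254, -0.22871545, -0.20886805])}
top {'K': array([[517.87446385,   0.        , 324.1288907 ],
       [  0.        , 517.87446385, 241.92901257],
       [  0.        ,   0.        ,   1.        ]]), 'k1': 0.002941224182583434, 'eye': array([0.36306917, 0.07457498, 1.41992498]), 'attitude': array([ 0.71311028, -0.69630455,  0.06206679, -0.05273905])}
{'clock': 0.1, 'joint_positions': array([-1.19400254e+00,  1.26327052e-01, -4.05045279e-02,  1.40536337e+00,
        1.04478947e-05,  1.57075810e+00]), 'qvel': array([-0.00110217, -0.00165978,  0.00151925, -0.00167511,  0.00112509,
        0.00118353]), 'effort': array([ 3.07301743e-04, -4.36904168e+01,  3.53604913e+01,  1.36314341e-02,
       -6.87630859e-05, -1.67082408e-05]), 'ee_pos': array([ 0.19304277, -0.48784324,  0.23060359]), 'eef_rot': array([ 9.82301915e-01,  1.87303121e-01, -1.25825194e-04, -6.87917020e-04]), 'force': array([-0.26347896,  0.45536172, -0.3503884 ]), 'torque': array([ 0.03938065,  0.05208613, -0.0211351 ]), 'grip_width': 0.9993380792644192}
```

View pics/scene0.png

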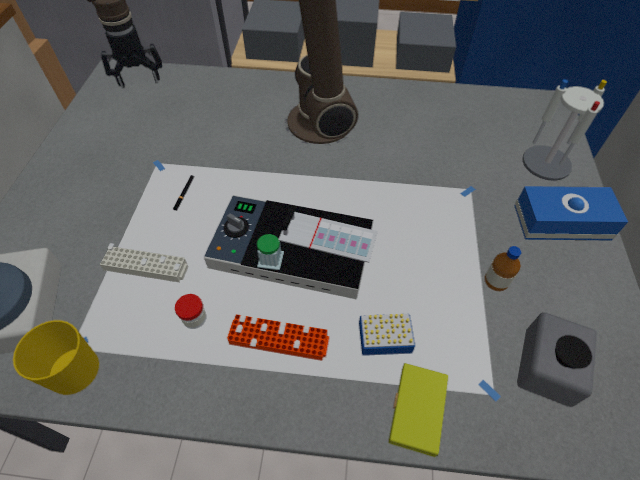

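View pics/top0.png

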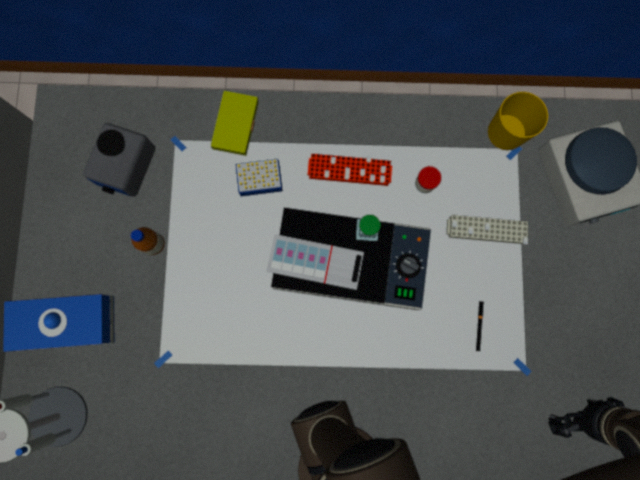

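The scene shows the warmer with the knob at about (235,222), the tray at (328,237) and the green-lidded jar at (268,250). In the top view the knob is at about (408,265), the tray spans (270–363, 237–290) and the jar is at (369,226). I'll zoom in to pick points.

```bash
cat > h.py <<'E'
import numpy as np, cv2
from scipy.spatial.transform import Rotation as R
from rig import arm, vision
def pix2world(n,uv,z):
    p=vision.camera_params(n);K=p['K'];k=p['k1']
    d=np.array([(uv[0]-K[0,2])/K[0,0],(uv[1]-K[1,2])/K[1,1]])
    s=d.copy()
    for _ in range(10): s=d/(1+k*(s@s))
    r=R.from_quat(p['attitude']).apply([s[0],s[1],1.])
    e=p['eye'];return e+r*(z-e[2])/r[2]
def proj(n,P):
    p=vision.camera_params(n);K=p['K']
    c=R.from_quat(p['attitude']).inv().apply(np.atleast_2d(P)-p['eye'])
    s=c[:,:2]/c[:,2:];s=s*(1+p['k1']*(s**2).sum(1,keepdims=True))
    return s*[K[0,0],K[1,1]]+[K[0,2],K[1,2]]
def crop(src,u0,v0,w,h,f,out):
    im=cv2.imread(src) if isinstance(src,str) else src
    c=cv2.resize(im[v0:v0+h,u0:u0+w],None,fx=f,fy=f,interpolation=cv2.INTER_CUBIC)
    for i in range(0,w,20): cv2.putText(c,str(u0+i),(i*f,8),0,.3,(0,255,255),1);cv2.line(c,(i*f,8),(i*f,14),(0,255,255),1)
    for i in range(0,h,20): cv2.putText(c,str(v0+i),(0,i*f+4),0,.3,(0,255,255),1)
    cv2.imwrite(out,c)
E
python3 - <<'E'
from h import *
crop("pics/top0.png",260,200,180,112,4,"pics/t1.png")
crop("pics/scene0.png",200,190,180,110,4,"pics/s1.png")
crop("pics/top0.png",385,240,50,50,12,"pics/t2.png")
E
```

```text
(no output)
```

View pics/t1.png

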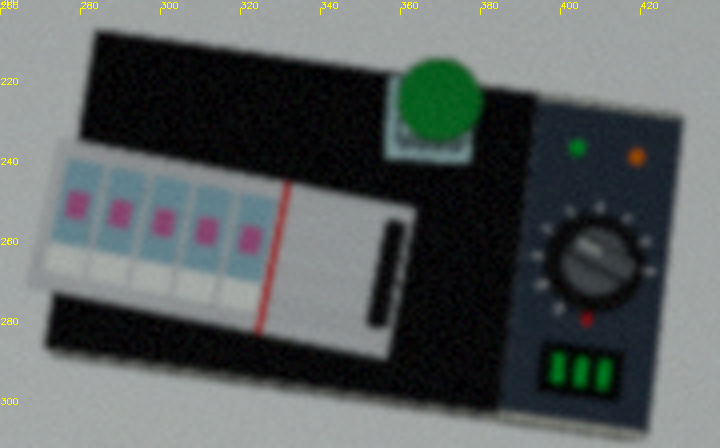

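View pics/s1.png

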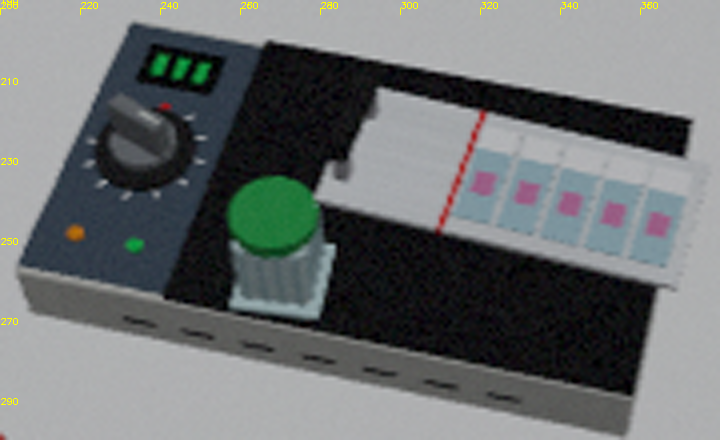

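View pics/t2.png

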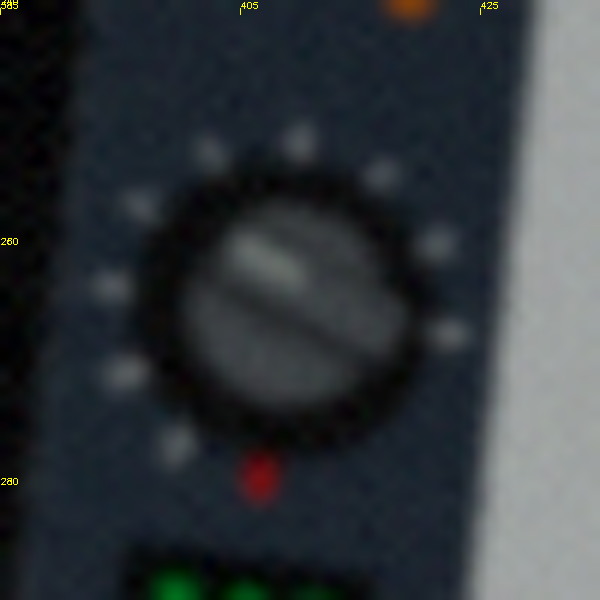

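```bash
cat > fit.py <<'E'
from h import *
from scipy.optimize import least_squares
def Z(u,v,u0,v0,f=4): return ((u+.5)/f-.5+u0,(v+.5)/f-.5+v0)
def fit(obs,x0):
    def place(x,P):
        c,s=np.cos(x[2]),np.sin(x[2]);return np.array([x[0]+c*P[0]-s*P[1],x[1]+s*P[0]+c*P[1],P[2]])
    def res(x): return np.concatenate([proj(n,place(x,P))[0]-uv for n,uv,P in obs])
    r=least_squares(res,x0,loss='soft_l1');return r.x,res(r.x).reshape(-1,2)
E
python3 - <<'E'
from fit import *
T=lambda u,v:Z(u,v,260,200); S=lambda u,v:Z(u,v,200,190)
# warmer, yaw guess
obs=[("top",T(95,32),(.11,.2,.065)),("top",T(45,348),(-.11,.2,.065)),("top",T(683,117),(.11,-.2,.06)),("top",T(648,435),(-.11,-.2,.06)),
("scene",S(691,120),(-.11,.2,.065)),("scene",S(634,397),(.11,.2,.065)),("scene",S(132,24),(-.11,-.2,.06)),("scene",S(18,268),(.11,-.2,.06))]
for o in (obs,obs[:4],obs[4:]):
    x,r=fit(o,[.35,.05,0]);print("W",x,np.degrees(x[2]));
    if len(o)==8: print(r.round(1)); W=x
zt=.07
o=[("top",T(62,140),(.05,.12,.005)),("top",T(30,287),(-.05,.12,.005)),("top",T(415,208),(.05,-.12,.005)),("top",T(389,360),(-.05,-.12,.005)),("top",T(287,182),(.05,-.035,.005)),("top",T(259,333),(-.05,-.035,.005)),
("scene",S(379,87),(-.05,-.12,.005)),("scene",S(315,198),(.05,-.12,.005)),("scene",S(707,162),(-.05,.12,.005)),("scene",S(673,287),(.05,.12,.005)),("scene",S(484,112),(-.05,-.035,.005)),("scene",S(439,231),(.05,-.035,.005))]
o=[(a,b,(c[0],c[1],c[2]+.065)) for a,b,c in o]
for q in (o,o[:6],o[6:]):
    x,r=fit(q,[.35,.05,0]);print("T",x,np.degrees(x[2]));
    if len(q)==12: print(r.round(1))
# knob pointer
for uv in (Z(245,243,385,240,12),Z(300,280,385,240,12),Z(258,480,385,240,12)):
    print(pix2world("top",uv,.104),pix2world("top",uv,.06))
c,s=np.cos(W[2]),np.sin(W[2]);k=W[:2]+.15*np.array([s,-c]);print("knob",k)
P=[[*k,.104],[*k,.074],[*k,.06]];print(proj("top",P),proj("scene",P))
print(R.from_quat(arm.state()['eef_rot']).as_matrix().round(3))
E
```

```text
W [ 0.54793434 -0.01481866 -0.12169447] -6.972579650208051
[[ 0.1 -2. ]
 [-0.6  0.3]
 [ 0.7 -1.4]
 [ 0.1  0.9]
 [ 1.  -0.8]
 [ 0.3 -0.4]
 [ 0.2 -1.5]
 [-1.2  0.9]]
W [ 0.54666579 -0.01464266 -0.11871018] -6.801592019873321
W [ 0.5488281  -0.01501067 -0.12384591] -7.095847786037499
T [ 0.53273275  0.0813543  -0.17303576] -9.914218511604666
[[-0.6 -0.6]
 [-0.7 -0.5]
 [ 0.2  0. ]
 [-0.2 -0.7]
 [ 0.6  0.2]
 [ 0.3 -0.4]
 [-4.  -1.1]
 [-0.4 -0.1]
 [ 0.7  0.1]
 [ 0.8 -0.5]
 [-0.2 -0.4]
 [ 0.1 -0.8]]
T [ 0.53185016  0.08117698 -0.1700613 ] -9.74379477649115
T [ 0.53409893  0.08164154 -0.17706969] -10.145346063997515
[ 0.53782929 -0.14885125  0.104     ] [ 0.54367267 -0.15632186  0.06      ]
[ 0.53014875 -0.16060736  0.104     ] [ 0.53573531 -0.16847105  0.06      ]
[ 0.48711701 -0.15148228  0.104     ] [ 0.49126474 -0.15904085  0.06      ]
knob [ 0.52972519 -0.16370932]
[[410.74950228 263.06847742]
 [408.68815918 264.45742358]
 [407.75665789 265.08507865]] [[233.77251658 217.23228401]
 [235.5439976  224.35549261]
 [236.34615442 227.58038356]]
[[ 0.93   0.368 -0.001]
 [ 0.368 -0.93   0.001]
 [ 0.    -0.001 -1.   ]]
```

Run:
```python
from h import *
crop("pics/scene0.png",212,200,50,50,12,"pics/s2.png")
```

```text
(no output)
```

View pics/s2.png

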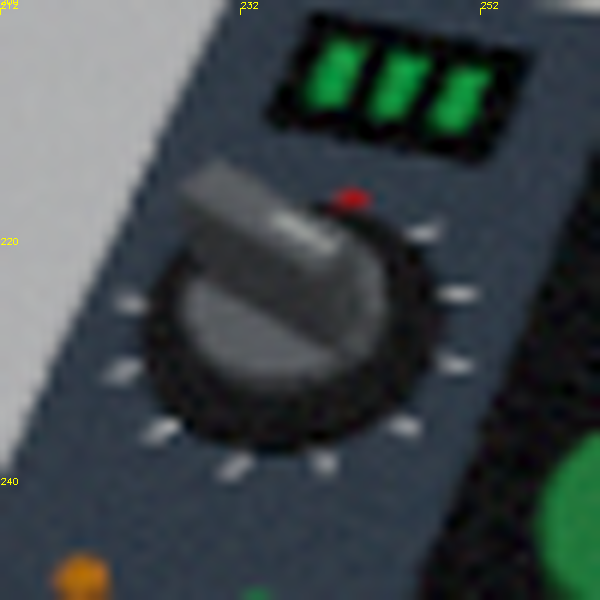

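Request:
{"method": "send_rows", "body": {
  "series": [
    [[4.1,0,0],-7],
    [[4.1,0,0],-7]
  ],
  "jaw": 100,
  "squeeze": 60
}}

```text
clock: 0.27
ee_pos: [0.2668, -0.4541, 0.2307]
eef_rot: [0.952, 0.306, -0.0, -0.0]
force: [0.7, -0.1, -0.9]
grip_width: 1.0
```

Run:
```python
from h import *
s=arm.state();print(s['clock'],s['joint_positions'],s['ee_pos']);m=R.from_quat(s['eef_rot']).as_matrix();print(np.degrees(np.arctan2(m[1,0],m[0,0])))
```

```text
0.2667 [-1.03951012e+00  1.29499968e-01 -3.67481514e-02  1.40512401e+00
 -8.63274813e-05  1.48023625e+00] [ 0.26681787 -0.45409554  0.23065574]
35.62916939192529
```

Run:
```python
from fit import *
Q=lambda u,v:pix2world("scene",Z(u,v,212,200,12),.104)[:2]
for a,b in (((220,162),(375,240)),((183,192),(335,270)),((200,177),(355,255)),((280,215),(335,248))):
    A,B=Q(*a),Q(*b);print(A,B,(A+B)/2,np.linalg.norm(A-B),np.degrees(np.arctan2(*(B-A)[::-1])))
Qt=lambda u,v:pix2world("top",Z(u,v,385,240,12),.104)[:2]
for a,b in (((245,243),(300,280)),((190,275),(390,365)),):
    A,B=Qt(*a),Qt(*b);print(np.degrees(np.arctan2(*(A-B)[::-1])))
# jar base/lid
print("jar lid",pix2world("top",Z(439,99,260,200),.139),pix2world("scene",Z(272,213,200,190),.139))
```

```text
[ 0.51719215 -0.17690463] [ 0.53457281 -0.13897629] [ 0.52588248 -0.15794046] 0.04172105946758302 65.38037886860089
[ 0.52626252 -0.18290941] [ 0.5435443  -0.14571068] [ 0.53490341 -0.16431004] 0.041017137065586934 65.08137978612324
[ 0.52177341 -0.18023527] [ 0.53906801 -0.14235053] [ 0.53042071 -0.1612929 ] 0.041645614026588285 65.46303196671454
[ 0.53013769 -0.16071723] [ 0.5376776 -0.1470108] [ 0.53390765 -0.15386401] 0.01564341260389045 61.18481485963417
56.842456758019416
66.82624782205494
jar lid [ 0.62107564 -0.05314998  0.139     ] [ 0.62410778 -0.05449926  0.139     ]
```

Request:
{"method": "send_rows", "body": {
  "series": [
    [[3.5,0,0],-7.1],
    [[3.5,0,0],-7.1],
    [[3.5,0,0],-7.1],
    [[3.5,0,0],-7.1],
    [[3.5,0,0],-0.5],
    [[3.5,0,0],0]
  ]
}}

```text
clock: 0.77
ee_pos: [0.3942, -0.2886, 0.2308]
eef_rot: [0.846, 0.534, -0.0, -0.0]
force: [1.1, -1.0, -0.2]
grip_width: 0.997
```

```bash
cat > d.py <<'E'
from h import *
import sys
def rel(t):
    s=arm.state();r=R.from_quat(s['eef_rot']);m=r.as_matrix()
    print(s['clock'],s['ee_pos'].round(4),'yaw',np.degrees(np.arctan2(m[1,0],m[0,0])).round(2),'F',s['force'].round(1),'T',s['torque'].round(2),'w',round(s['grip_width'],3),'q1,6',s['joint_positions'][[0,5]].round(2))
    if t is not None: print('shift cm',(r.inv().apply(np.array(t)-s['ee_pos'])*100).round(2))
if __name__=="__main__": rel([float(a) for a in sys.argv[1:]] or None)
E
python3 d.py .530 -.1625 .080
```

```text
0.7667 [ 0.3942 -0.2886  0.2308] yaw 64.53 F [ 1.1 -1.  -0.2] T [ 0.04 -0.03  0.01] w 0.997 q1,6 [-0.63  1.38]
shift cm [17.23  6.85 15.07]
```

Request:
{"method": "send_rows", "body": {
  "series": [
    [[3.45,1.37,0],0],
    [[3.45,1.37,1.5],0],
    [[3.45,1.37,1.5],0],
    [[3.44,1.37,1.5],0],
    [[3.44,1.37,1.5],0],
    [[0,0,0],0]
  ],
  "jaw": 60
}}

```text
clock: 1.27
ee_pos: [0.5319, -0.1598, 0.1672]
eef_rot: [0.844, 0.536, -0.001, -0.002]
force: [-0.5, -0.4, 0.2]
grip_width: 0.603
```

```bash
python3 d.py .530 -.1625 .080
python3 - <<'E'
from h import *
crop(vision.capture("top"),340,200,120,110,6,"pics/t3.png")
crop(vision.capture("scene"),190,150,120,110,6,"pics/s3.png")
E
```

```text
1.2667 [ 0.5319 -0.1598  0.1672] yaw 64.8 F [-0.5 -0.4  0.2] T [0.02 0.09 0.01] w 0.603 q1,6 [-0.29  1.72]
shift cm [-0.33 -0.02  8.72]
```

View pics/s3.png

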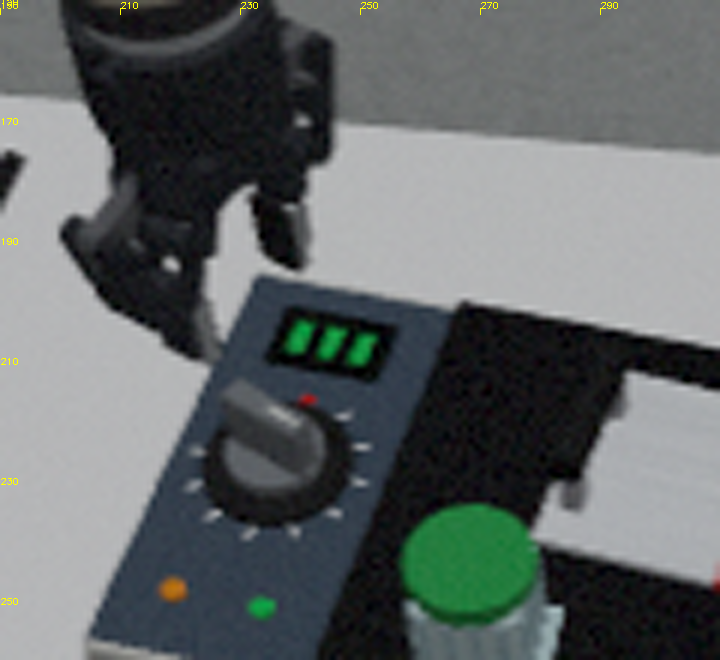

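View pics/t3.png

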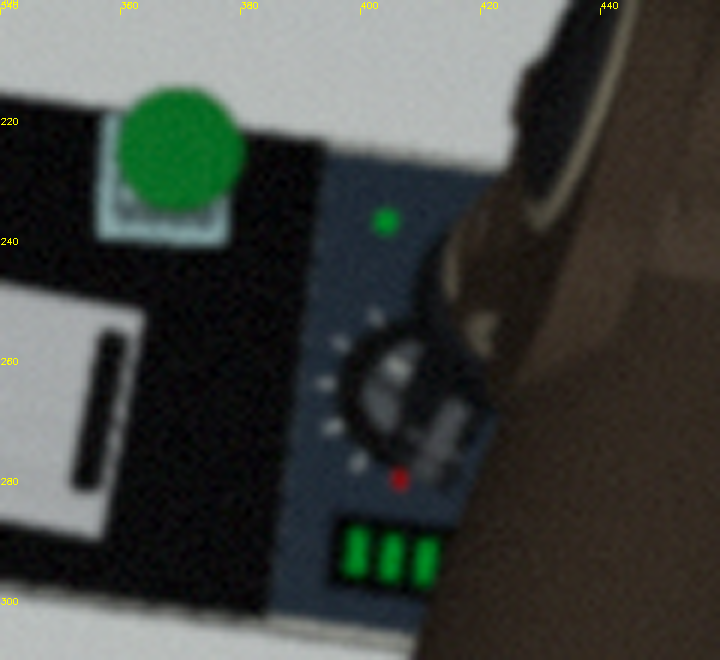

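Request:
{"method": "send_rows", "body": {
  "series": [
    [[-0.3,0,2.5],0],
    [[0,0,2.5],0],
    [[0,0,2],0],
    [[0,0,0],0],
    [[0,0,0],0]
  ]
}}

```text
clock: 1.78
ee_pos: [0.5271, -0.1677, 0.1013]
eef_rot: [0.846, 0.533, -0.001, -0.001]
force: [0.1, 0.2, 0.9]
grip_width: 0.598
```

```bash
python3 d.py .530 -.1625 .080
python3 - <<'E'
from h import *
crop(vision.capture("top"),340,200,120,110,6,"pics/t4.png")
crop(vision.capture("scene"),190,150,120,110,6,"pics/s4.png")
E
```

```text
1.7833 [ 0.5271 -0.1677  0.1013] yaw 64.4 F [0.1 0.2 0.9] T [-0.01  0.    0.05] w 0.598 q1,6 [-0.31  1.71]
shift cm [0.59 0.04 2.13]
```

View pics/s4.png

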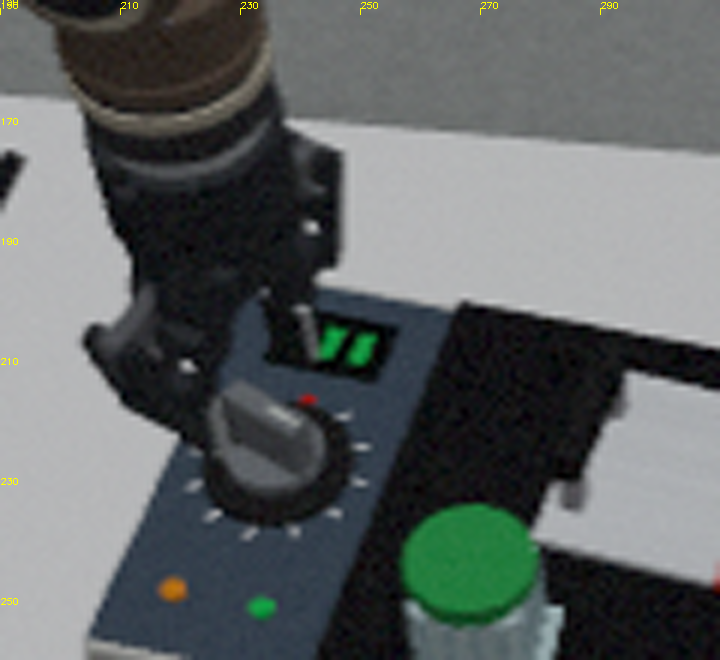

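Request:
{"method": "send_rows", "body": {
  "series": [
    [[0.6,0,1.2],0],
    [[0,0,0.9],0],
    [[0,0,0],0]
  ]
}}

```text
clock: 2.13
ee_pos: [0.5306, -0.1616, 0.0799]
eef_rot: [0.846, 0.534, -0.0, -0.0]
force: [-0.3, 0.0, -0.9]
grip_width: 0.598
```

```bash
python3 d.py .530 -.1625 .080
```

```text
2.1333 [ 0.5306 -0.1616  0.0799] yaw 64.49 F [-0.3  0.  -0.9] T [0.02 0.06 0.02] w 0.598 q1,6 [-0.3   1.72]
shift cm [-0.11 -0.01 -0.01]
```

Request:
{"method": "send_rows", "body": {
  "series": [
    [[0,0,0],0],
    [[0,0,0],0],
    [[0,0,0],0],
    [[0,0,0],0],
    [[0,0,0],0],
    [[0,0,0],0]
  ],
  "jaw": 0,
  "squeeze": 40
}}

```text
clock: 2.63
ee_pos: [0.5299, -0.1613, 0.0812]
eef_rot: [0.846, 0.533, -0.0, -0.001]
force: [-5.7, 2.0, 5.5]
grip_width: 0.156
```

```bash
python3 d.py .530 -.1625 .080
```

```text
2.6333 [ 0.5299 -0.1613  0.0812] yaw 64.48 F [-5.7  2.   5.5] T [ 0.4   1.12 -0.1 ] w 0.156 q1,6 [-0.3   1.72]
shift cm [-0.1   0.07  0.12]
```

Request:
{"method": "send_rows", "body": {
  "series": [
    [[0,0.05,0],-6],
    [[0,0,0],-6],
    [[0,0,0],-6],
    [[0,0,0],-6],
    [[0,0,0],-6],
    [[0,0,0],-6]
  ]
}}

```text
clock: 3.13
ee_pos: [0.5279, -0.161, 0.0811]
eef_rot: [0.638, 0.77, -0.001, -0.003]
force: [-14.9, 3.8, 12.6]
grip_width: 0.152
```

```bash
python3 d.py .530 -.162 .080
```

```text
3.1333 [ 0.5279 -0.161   0.0811] yaw 100.77 F [-14.9   3.8  12.6] T [ 0.8   3.04 -0.14] w 0.152 q1,6 [-0.3   1.09]
shift cm [-0.14  0.18  0.11]
```

Request:
{"method": "send_rows", "body": {
  "series": [
    [[0,-0.3,-0.1],0],
    [[0,0,0],-6],
    [[0,0,0],-6],
    [[0,0,0],-6]
  ]
}}

```text
clock: 3.47
ee_pos: [0.5268, -0.1613, 0.0812]
eef_rot: [0.509, 0.861, 0.0, -0.002]
force: [-6.8, 3.5, 3.0]
grip_width: 0.151
```

```bash
python3 d.py .530 -.162 .080
```

```text
3.4667 [ 0.5268 -0.1613  0.0812] yaw 118.77 F [-6.8  3.5  3. ] T [ 0.77  1.27 -0.03] w 0.151 q1,6 [-0.3   0.77]
shift cm [-0.22  0.25  0.12]
```

Request:
{"method": "send_rows", "body": {
  "series": [
    [[0.1,-0.05,0],-6],
    [[0,0,0],-6],
    [[0,0,0],-6],
    [[0,0,0],-6],
    [[0,0,0],-6],
    [[0,0,0],-6],
    [[0,0,0],-6],
    [[0,0,0],-6]
  ]
}}

```text
clock: 4.13
ee_pos: [0.5251, -0.1632, 0.0812]
eef_rot: [0.116, 0.993, -0.002, -0.002]
force: [-8.9, -6.8, 2.3]
grip_width: 0.158
```

```bash
python3 d.py .530 -.162 .080
```

```text
4.1333 [ 0.5251 -0.1632  0.0812] yaw 166.67 F [-8.9 -6.8  2.3] T [-1.18  1.75 -0.1 ] w 0.158 q1,6 [-0.3  -0.07]
shift cm [-0.45  0.23  0.12]
```

Request:
{"method": "send_rows", "body": {
  "series": [
    [[0.15,-0.1,0],-2],
    [[0,0,0],-2],
    [[0,0,0],0]
  ]
}}

```text
clock: 4.38
ee_pos: [0.5249, -0.1635, 0.0812]
eef_rot: [0.083, 0.997, -0.001, -0.001]
force: [-3.4, -5.5, -1.5]
grip_width: 0.155
```

```bash
python3 d.py
```

```text
4.3833 [ 0.5249 -0.1635  0.0812] yaw 170.47 F [-3.4 -5.5 -1.5] T [-0.88  0.65 -0.01] w 0.155 q1,6 [-0.3  -0.13]
```

Request:
{"method": "send_rows", "body": {
  "series": [
    [[0,0,0],-2],
    [[0,0,0],0]
  ]
}}

```text
clock: 4.55
ee_pos: [0.5249, -0.1636, 0.0813]
eef_rot: [0.066, 0.998, -0.001, -0.001]
force: [-3.5, -5.1, -0.9]
grip_width: 0.154
```

```bash
python3 d.py
```

```text
4.55 [ 0.5249 -0.1636  0.0813] yaw 172.45 F [-3.5 -5.1 -0.9] T [-0.95  0.71  0.04] w 0.154 q1,6 [-0.3  -0.17]
```

Request:
{"method": "send_rows", "body": {
  "series": [
    [[0,0,0],-2],
    [[0,0,0],0]
  ]
}}

```text
clock: 4.72
ee_pos: [0.5249, -0.1637, 0.0813]
eef_rot: [0.049, 0.999, -0.001, -0.001]
force: [-2.9, -4.6, -1.5]
grip_width: 0.153
```

```bash
python3 d.py
```

```text
4.7167 [ 0.5249 -0.1637  0.0813] yaw 174.36 F [-2.9 -4.6 -1.5] T [-0.97  0.73 -0.75] w 0.153 q1,6 [-0.3 -0.2]
```

Request:
{"method": "send_rows", "body": {
  "series": [
    [[0,0,0],-2],
    [[0,0,0],0]
  ]
}}

```text
clock: 4.88
ee_pos: [0.5249, -0.1637, 0.0813]
eef_rot: [0.033, 0.999, -0.001, -0.001]
force: [-3.6, -4.5, -0.4]
grip_width: 0.154
```

```bash
python3 d.py
```

```text
4.8833 [ 0.5249 -0.1637  0.0813] yaw 176.27 F [-3.6 -4.5 -0.4] T [-0.9   0.74 -1.41] w 0.154 q1,6 [-0.3  -0.24]
```

Request:
{"method": "send_rows", "body": {
  "series": [
    [[0,0,0],-1.5],
    [[0,0,0],0]
  ]
}}

```text
clock: 5.05
ee_pos: [0.5249, -0.1637, 0.0814]
eef_rot: [0.02, 1.0, -0.001, -0.001]
force: [-2.8, -3.8, -0.4]
grip_width: 0.154
```

```bash
python3 d.py
```

```text
5.05 [ 0.5249 -0.1637  0.0814] yaw 177.68 F [-2.8 -3.8 -0.4] T [-0.87  0.76 -1.81] w 0.154 q1,6 [-0.3  -0.26]
```

Request:
{"method": "send_rows", "body": {
  "series": [
    [[0,0,0],0],
    [[0,0,0],0],
    [[0,0,0],0],
    [[0,0,-2],0],
    [[0,0,-3.5],0],
    [[0,0,-3.5],0],
    [[0,0,0],0]
  ],
  "jaw": 60
}}

```text
clock: 5.63
ee_pos: [0.5289, -0.1629, 0.1786]
eef_rot: [0.017, 1.0, -0.001, 0.005]
force: [0.8, -0.7, 1.6]
grip_width: 0.6
```

```bash
python3 d.py .514 -.025 .18
```

```text
5.6333 [ 0.5289 -0.1629  0.1786] yaw 178.01 F [ 0.8 -0.7  1.6] T [-0.02 -0.06 -0.01] w 0.6 q1,6 [-0.3  -0.26]
shift cm [ 1.97 13.73 -0.19]
```

Request:
{"method": "send_rows", "body": {
  "series": [
    [[0,2,-0.2],4],
    [[0,3,0],4],
    [[0.3,3,0],0],
    [[0,3,0],0],
    [[0,2.5,0],0],
    [[0,0,0],0],
    [[0,0,0],0]
  ]
}}

```text
clock: 6.22
ee_pos: [0.5419, -0.027, 0.1735]
eef_rot: [0.086, 0.996, 0.0, 0.0]
force: [0.2, -0.5, -1.0]
grip_width: 0.598
```

```bash
python3 d.py .514 -.025 .18
python3 - <<'E'
from h import *
crop(vision.capture("top"),260,200,180,112,4,"pics/t5.png")
crop(vision.capture("scene"),200,150,180,140,4,"pics/s5.png")
E
```

```text
6.2167 [ 0.5419 -0.027   0.1735] yaw 170.15 F [ 0.2 -0.5 -1. ] T [-0.02 -0.    0.07] w 0.598 q1,6 [-0.05  0.12]
shift cm [ 2.78 -0.28 -0.66]
```

View pics/s5.png

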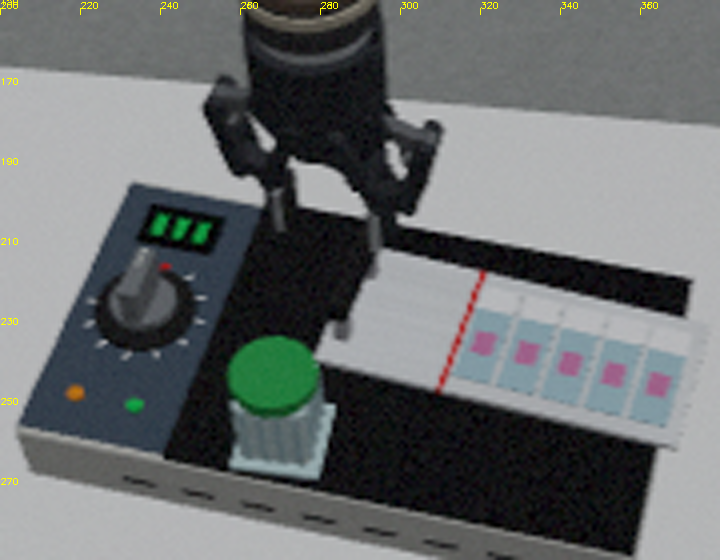

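View pics/t5.png

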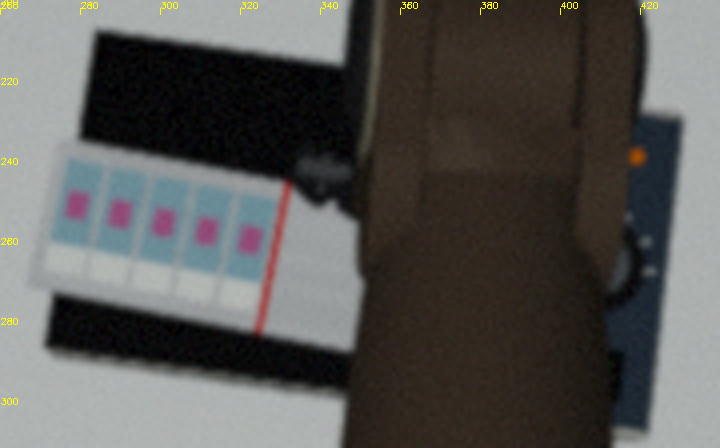

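Run:
```python
from fit import *
for a in ((113,335),(85,488),(99,411)): print(pix2world("top",Z(*a,340,200,6),.111))
for a in ((395,222),(376,326)): print(pix2world("top",Z(*a,260,200,4),.111))
crop(vision.capture("scene"),212,200,50,50,12,"pics/s6.png")
```

```text
[ 0.54523134 -0.02861805  0.111     ]
[ 0.47978025 -0.01756528  0.111     ]
[ 0.51258518 -0.02306659  0.111     ]
[ 0.54598017 -0.02850263  0.111     ]
[ 0.47924463 -0.01725558  0.111     ]
```

View pics/s6.png

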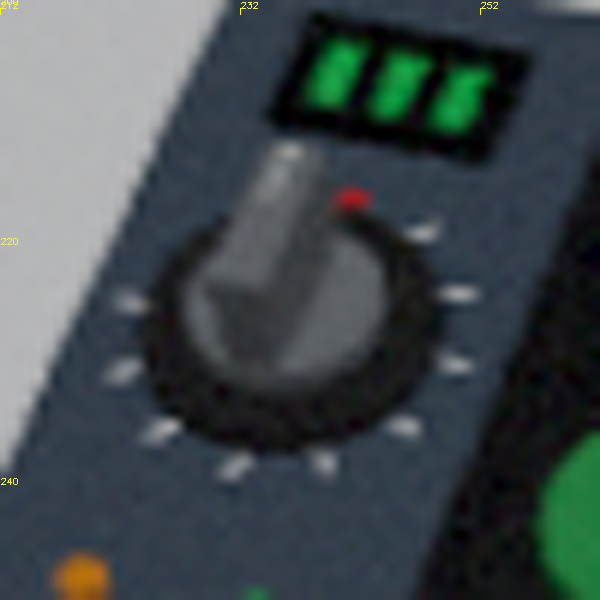

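```bash
python3 - <<'E'
from fit import *
Q=lambda u,v:pix2world("scene",Z(u,v,212,200,12),.104)[:2]
for a,b in (((327,155),(265,295)),((270,150),(208,285))):
    A,B=Q(*a),Q(*b);print(A,B,(A+B)/2,np.linalg.norm(A-B),np.degrees(np.arctan2(*(A-B)[::-1])))
E
python3 d.py .513 -.024 .14
```

```text
[ 0.51266824 -0.15431947] [ 0.55183815 -0.15902028] [ 0.53225319 -0.15666988] 0.03945097652917262 173.1566204965145
[ 0.51268418 -0.16690519] [ 0.55055907 -0.17167602] [ 0.53162162 -0.1692906 ] 0.038174179399059364 172.82067186423248
6.3667 [ 0.5415 -0.0289  0.1734] yaw 169.95 F [ 0.2 -0.6  0.2] T [ 0.04 -0.01  0.02] w 0.6 q1,6 [-0.05  0.12]
shift cm [ 2.89 -0.02  3.34]
```

The knob bar now lies at 173°, so it points at the red tick, matching warmer −x at yaw −7°. Next is the tray grip.

Request:
{"method": "send_rows", "body": {
  "series": [
    [[1.5,0,1],0],
    [[1.4,0,1],0],
    [[0,0,1],0],
    [[0,0,0],0],
    [[0,0,0],0]
  ]
}}

```text
clock: 6.78
ee_pos: [0.5131, -0.0239, 0.1431]
eef_rot: [0.088, 0.996, -0.0, -0.0]
force: [0.0, 0.7, 0.6]
grip_width: 0.602
```

```bash
python3 d.py .513 -.024 .084;  python3 - <<'E'
from h import *
crop(vision.capture("scene"),220,150,150,120,5,"pics/s7.png")
E
```

```text
6.7833 [ 0.5131 -0.0239  0.1431] yaw 169.92 F [0.  0.7 0.6] T [ 0.02  0.03 -0.02] w 0.602 q1,6 [-0.05  0.13]
shift cm [ 0.   -0.01  5.91]
```

View pics/s7.png

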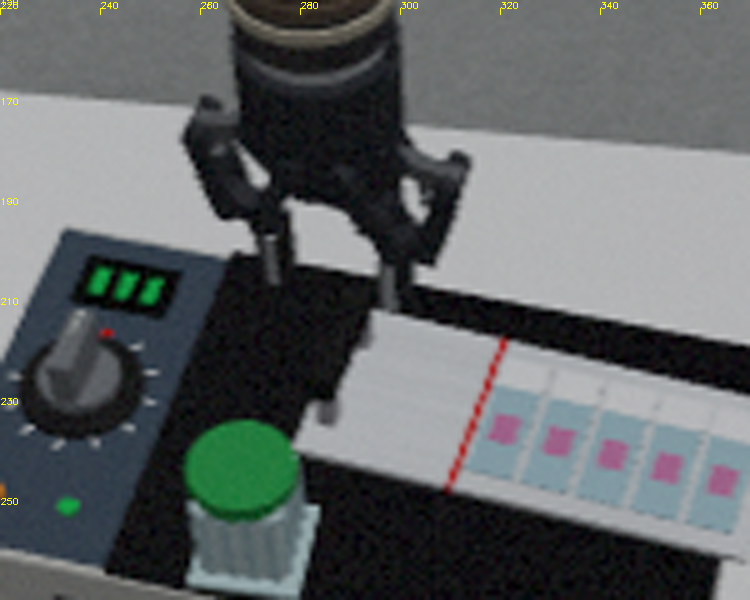

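Request:
{"method": "send_rows", "body": {
  "series": [
    [[0,0,1],0],
    [[0,0,1],0],
    [[0,0,1],0],
    [[0,0,0],0],
    [[0,0,0],0]
  ]
}}

```text
clock: 7.25
ee_pos: [0.5122, -0.0231, 0.1121]
eef_rot: [0.087, 0.996, -0.0, -0.001]
force: [0.7, 0.2, -0.4]
grip_width: 0.6
```

Request:
{"method": "send_rows", "body": {
  "series": [
    [[0,0,0.8],0],
    [[0,0,1],0],
    [[0,0,1],0],
    [[0,0,0],0],
    [[0,0,0],0]
  ]
}}

```text
clock: 7.67
ee_pos: [0.5122, -0.0232, 0.0843]
eef_rot: [0.087, 0.996, -0.0, -0.001]
force: [0.0, 0.4, 0.1]
grip_width: 0.598
```

```bash
python3 d.py .513 -.024 .084;  python3 - <<'E'
from h import *
crop(vision.capture("scene"),220,150,150,120,5,"pics/s8.png")
E
```

```text
7.6667 [ 0.5122 -0.0232  0.0843] yaw 169.99 F [0.  0.4 0.1] T [0.   0.   0.02] w 0.598 q1,6 [-0.05  0.13]
shift cm [-0.1  -0.07  0.03]
```

View pics/s8.png

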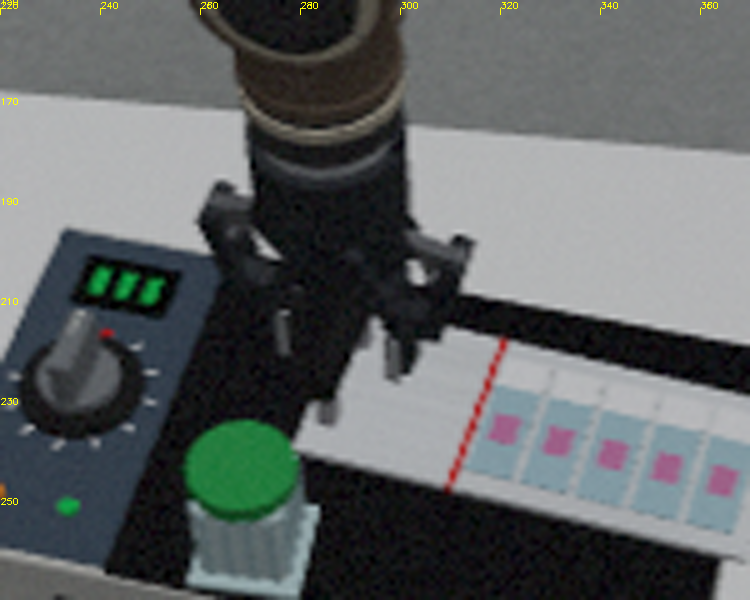

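Fingers straddle the bar. Closing.

Request:
{"method": "send_rows", "body": {
  "series": [
    [[0,0,0],0],
    [[0,0,0],0],
    [[0,0,0],0],
    [[0,0,0],0],
    [[0,0,0],0],
    [[0,0,0],0],
    [[0,0,0],0]
  ],
  "jaw": 0,
  "squeeze": 60
}}

```text
clock: 8.3
ee_pos: [0.5134, -0.0234, 0.0859]
eef_rot: [0.087, 0.996, -0.0, 0.001]
force: [-0.7, -0.4, 4.9]
grip_width: 0.151
```

```bash
python3 d.py .513 -.024 .084;  python3 - <<'E'
from h import *
crop(vision.capture("scene"),220,150,170,130,4,"pics/s9.png")
E
```

```text
8.3 [ 0.5134 -0.0234  0.0859] yaw 169.98 F [-0.7 -0.4  4.9] T [-0.2   0.15  0.03] w 0.151 q1,6 [-0.05  0.13]
shift cm [ 0.02 -0.07  0.19]
```

View pics/s9.png

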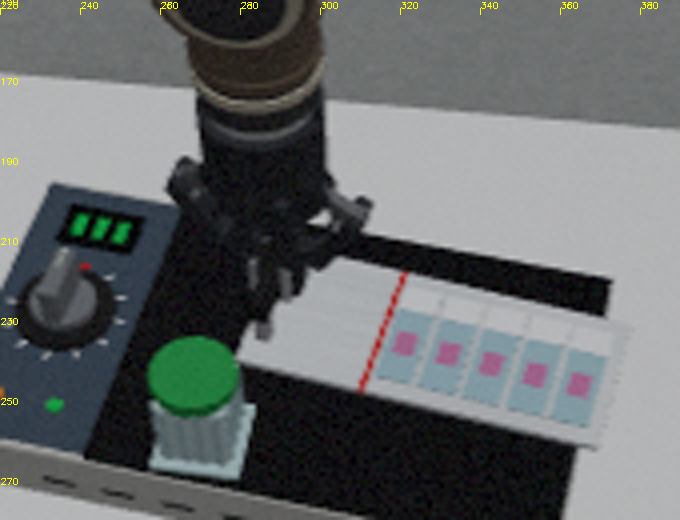

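Request:
{"method": "send_rows", "body": {
  "series": [
    [[0.02,0.3,0],0],
    [[0.03,0.5,0],-0.5],
    [[0.02,0.5,0],-0.5],
    [[0.02,0.5,0],-0.5],
    [[0.01,0.5,0],-0.5],
    [[0.01,0.5,0],-0.5],
    [[0,0.3,0],-0.5],
    [[0,0,0],0]
  ]
}}

```text
clock: 9.02
ee_pos: [0.5175, 0.0077, 0.0859]
eef_rot: [0.061, 0.998, -0.0, 0.001]
force: [1.2, -1.9, 5.3]
grip_width: 0.152
```

```bash
python3 d.py
```

```text
9.0167 [0.5175 0.0077 0.0859] yaw 173.02 F [ 1.2 -1.9  5.3] T [-0.35 -0.12 -0.09] w 0.152 q1,6 [0.02 0.14]
```

Request:
{"method": "send_rows", "body": {
  "series": [
    [[0,0.5,0],0],
    [[0,0.7,0],0],
    [[0,0.7,0],0],
    [[0,0.7,0],0],
    [[0,0.7,0],0],
    [[0,0.7,0],0],
    [[0,0.5,0],0],
    [[0,0,0],0]
  ]
}}

```text
clock: 9.68
ee_pos: [0.5227, 0.0526, 0.0859]
eef_rot: [0.061, 0.998, -0.0, 0.001]
force: [0.9, -1.3, 5.2]
grip_width: 0.149
```

```bash
python3 d.py
```

```text
9.6833 [0.5227 0.0526 0.0859] yaw 173.02 F [ 0.9 -1.3  5.2] T [-0.32  0.06 -0.08] w 0.149 q1,6 [0.1  0.22]
```

Request:
{"method": "send_rows", "body": {
  "series": [
    [[0,0.5,0],0],
    [[0,0.7,0],0],
    [[0,0.7,0],0],
    [[0,0.7,0],0],
    [[0,0.7,0],0],
    [[0,0.5,0],0],
    [[0,0.2,0],0],
    [[0,0,0],0]
  ]
}}

```text
clock: 10.35
ee_pos: [0.5275, 0.0919, 0.086]
eef_rot: [0.061, 0.998, -0.001, 0.001]
force: [-0.2, -3.5, 5.8]
grip_width: 0.153
```

```bash
python3 d.py
python3 - <<'E'
from h import *
t=vision.capture("top");s=vision.capture("scene")
cv2.imwrite("pics/top10.png",t);cv2.imwrite("pics/scene10.png",s)
crop(t,220,190,160,120,5,"pics/t10.png")
crop(s,270,190,150,110,5,"pics/s10.png")
E
```

```text
10.35 [0.5275 0.0919 0.086 ] yaw 173.01 F [-0.2 -3.5  5.8] T [-0.59  0.07  0.01] w 0.153 q1,6 [0.17 0.3 ]
```

View pics/t10.png

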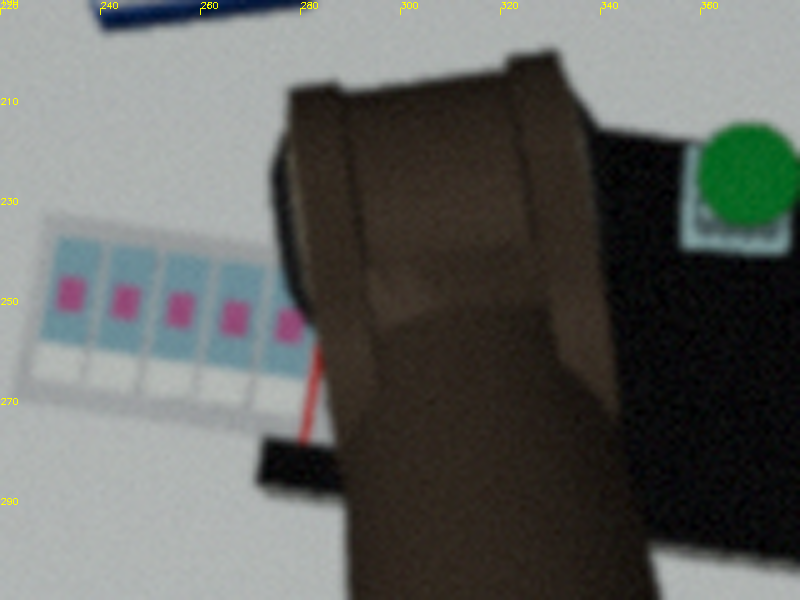

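View pics/s10.png

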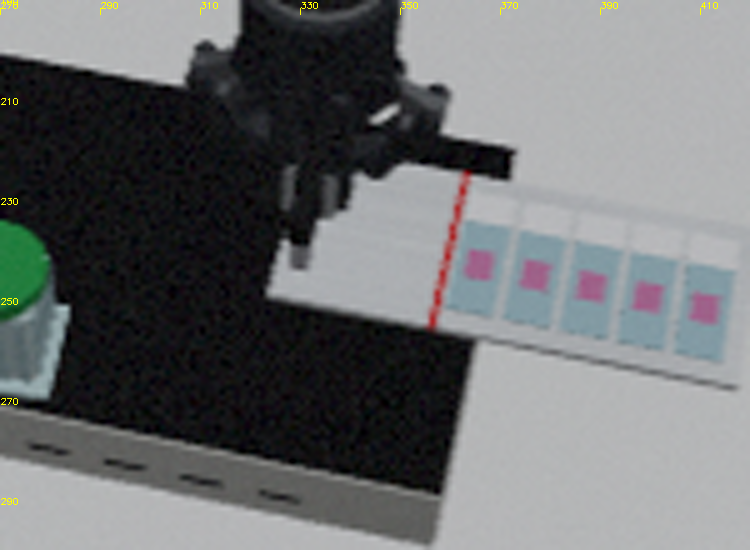

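```bash
cat > meas.py <<'E'
from fit import *
def edge(im,n,a,b,z,side=6,N=40):
    # subpixel edge samples along a->b (pixels): half-level crossing along normal; returns world line pts
    a,b=np.array(a,float),np.array(b,float);d=(b-a)/np.linalg.norm(b-a);nn=np.array([-d[1],d[0]])
    g=cv2.cvtColor(im,cv2.COLOR_BGR2GRAY).astype(np.float32);t=np.arange(-side,side+.01,.25);P=[]
    for k in np.linspace(.05,.95,N):
        c=a+k*(b-a);m=(c+t[:,None]*nn).astype(np.float32)
        v=cv2.remap(g,m[:,0].reshape(1,-1),m[:,1].reshape(1,-1),cv2.INTER_LINEAR)[0]
        lo,hi=v[:6].mean(),v[-6:].mean()
        if abs(hi-lo)<30: continue
        h=(lo+hi)/2;s=np.sign(hi-lo);i=np.where((s*(v[:-1]-h)<0)&(s*(v[1:]-h)>=0))[0]
        if len(i)==0: continue
        i=i[0];tt=t[i]+.25*(h-v[i])/(v[i+1]-v[i]);P.append(c+tt*nn)
    return np.array([pix2world(n,p,z)[:2] for p in P])
def red(im,n,z,box):
    f=im.astype(float);r=f[:,:,2]-np.maximum(f[:,:,1],f[:,:,0])
    b=f[:,:,0];m=(r>50)&(f[:,:,2]-f[:,:,0]>50)&(f[:,:,0]-f[:,:,1]<25)
    u0,v0,u1,v1=box;P=[]
    for v in range(v0,v1):
        u=np.arange(u0,u1);w=np.clip(r[v,u0:u1],0,None)*m[v,u0:u1]
        if w.sum()>80: P.append(pix2world(n,((w*u).sum()/w.sum(),v),z)[:2])
    return np.array(P)
def line(P):
    for _ in range(3):
        c=P.mean(0);_,_,V=np.linalg.svd(P-c);q=(P-c)@V[1];P=P[abs(q)<2.5*q.std()+1e-5]
    d=V[0]*np.sign(V[0][0]);return c,np.degrees(np.arctan2(d[1],d[0])),q.std(),len(P)
E
python3 - <<'E'
from meas import *
Ti=cv2.imread("pics/top0.png");Si=cv2.imread("pics/scene0.png");S=cv2.imread("pics/scene10.png");T=cv2.imread("pics/top10.png")
U=lambda u,v:Z(u,v,260,200);V=lambda u,v:Z(u,v,200,190);X=lambda u,v:Z(u,v,270,190,5);Y=lambda u,v:Z(u,v,220,190,5)
r={}
r['scene end (now)']=line(edge(S,"scene",X(473,350),X(441,488),.065))
r['scene end0']=line(edge(Si,"scene",V(656,295),V(636,392),.065))
r['top end0 upper']=line(edge(Ti,"top",U(95,35),U(80,135),.065))
pp=np.vstack([edge(Ti,"top",U(94,38),U(80,132),.065),edge(Ti,"top",U(54,298),U(46,343),.065)]);r['top end0 both']=line(pp)
r['scene red']=line(red(S,"scene",.07,(350,220,370,260)))
r['top red']=line(red(T,"top",.07,(275,255,290,280)))
r['scene red0']=line(red(Si,"scene",.07,(300,210,330,255)))
r['top red0']=line(red(Ti,"top",.07,(320,240,335,290)))
for k,(c,a,s,n) in r.items():
    al=np.radians(-7);ax=np.array([-np.sin(al),np.cos(al)]);print(k,c.round(4),'ang',round(a,2),'std mm',round(s*1e3,2),n,'along',round(c@ax*1e3,1))
E
```

```text
scene end (now) [0.6381 0.1748] ang -6.99 std mm 0.11 40 along 251.3
scene end0 [0.6439 0.1741] ang -6.98 std mm 0.11 40 along 251.3
top end0 upper [0.6396 0.1749] ang -7.08 std mm 0.16 40 along 251.5
top end0 both [0.5608 0.1844] ang -6.92 std mm 0.16 80 along 251.4
scene red [0.5374 0.1637] ang -7.1 std mm 0.35 31 along 227.9
top red [0.5095 0.168 ] ang -8.7 std mm 0.43 13 along 228.9
scene red0 [0.527  0.0468] ang -9.97 std mm 0.39 27 along 110.7
top red0 [0.5231 0.0486] ang -10.01 std mm 0.27 20 along 112.0
```

Request:
{"method": "send_rows", "body": {
  "series": [
    [[0,0.4,0],0],
    [[0,0.5,0],0],
    [[0,0.5,0],0],
    [[0,0.5,0],0],
    [[0,0.3,0],0],
    [[0,0,0],0],
    [[0,0,0],0]
  ]
}}

```text
clock: 11.03
ee_pos: [0.5302, 0.1137, 0.0859]
eef_rot: [0.061, 0.998, -0.0, 0.001]
force: [-0.1, -2.4, 5.8]
grip_width: 0.155
```

```bash
python3 d.py
python3 - <<'E'
from h import *
t=vision.capture("top");s=vision.capture("scene")
cv2.imwrite("pics/top11.png",t);cv2.imwrite("pics/scene11.png",s)
crop(t,210,190,160,120,5,"pics/t11.png")
crop(s,290,190,150,110,5,"pics/s11.png")
E
```

```text
11.0333 [0.5302 0.1137 0.0859] yaw 173.0 F [-0.1 -2.4  5.8] T [-0.56  0.01 -0.03] w 0.155 q1,6 [0.21 0.33]
```

View pics/t11.png

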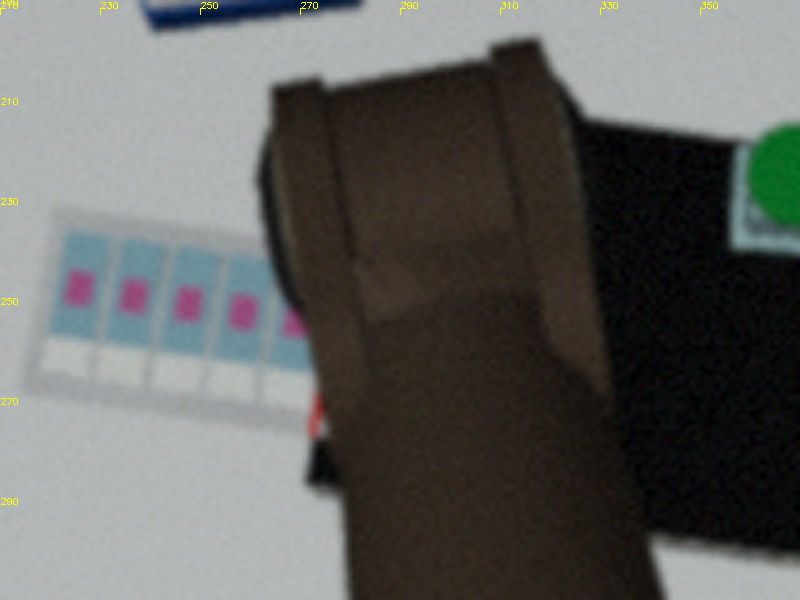

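View pics/s11.png

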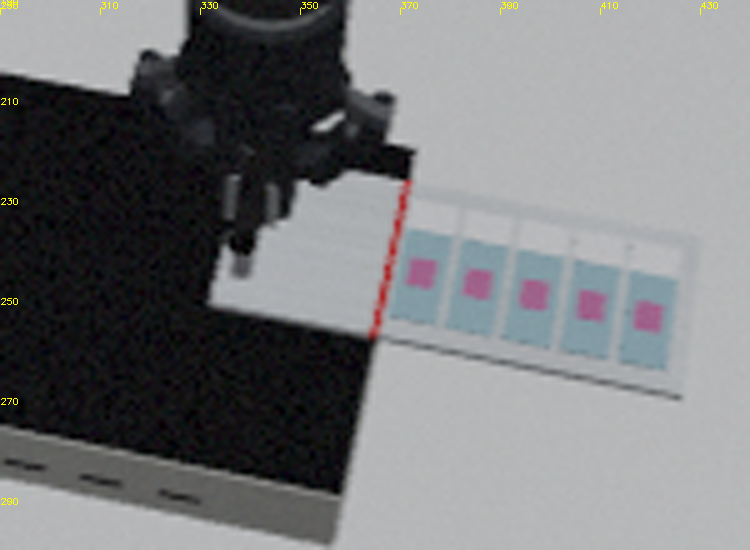

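```bash
cat > m2.py <<'E'
from meas import *
S=vision.capture("scene");T=vision.capture("top")
X=lambda u,v:Z(u,v,290,190,5)
al=np.radians(-7);ax=np.array([-np.sin(al),np.cos(al)])
Y=lambda u,v:Z(u,v,210,190,5)
r={'end':line(edge(S,"scene",X(373,350),X(341,488),.065)),'red':line(red(S,"scene",.07,(358,222,378,262)))}
# long near edge of tray (upper face at z=.07): against plate / bench ; free end from top
r['free end top']=line(edge(T,"top",Y(57,217),Y(28,385),.07,side=4))
for k,(c,a,s,n) in r.items(): print(k,c.round(4),'ang',round(a,2),'std mm',round(s*1e3,2),n,'along',round(c@ax*1e3,1))
E
python3 m2.py
```

```text
end [0.6381 0.1748] ang -7.04 std mm 0.11 40 along 251.2
red [0.5413 0.1853] ang -7.03 std mm 0.37 30 along 249.9
free end top [0.5693 0.3327] ang -5.91 std mm 0.57 24 along 399.6
```

Run:
```python
from meas import *
al=np.radians(-7);ax=np.array([-np.sin(al),np.cos(al)])
T=cv2.imread("pics/top11.png");S=cv2.imread("pics/scene11.png")
crop(T,210,225,30,50,12,"pics/t12.png");crop(S,355,215,30,50,12,"pics/s12.png")
for k,p in (('top red',red(T,"top",.07,(268,262,278,280))),):
    print(k,(p@ax*1e3).round(1),p[:,0].round(3))
Y=lambda u,v:Z(u,v,210,190,5)
for uv in ((55,208),(25,390)): print(pix2world("top",Y(*uv),.07)[:2]@ax)
X=lambda u,v:Z(u,v,290,190,5)
for uv in ((695,232),(682,392)): print(pix2world("scene",X(*uv),.07)[:2]@ax)
```

```text
top red [250.  249.7 251.4 251.2 250.9] [0.504 0.502 0.499 0.496 0.494]
0.4048082024769094
0.40322942422099645
0.4016850618412389
0.40455185764918644
```

View pics/s12.png

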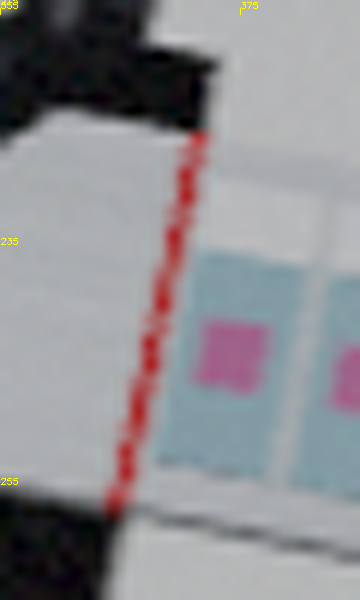

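View pics/t12.png

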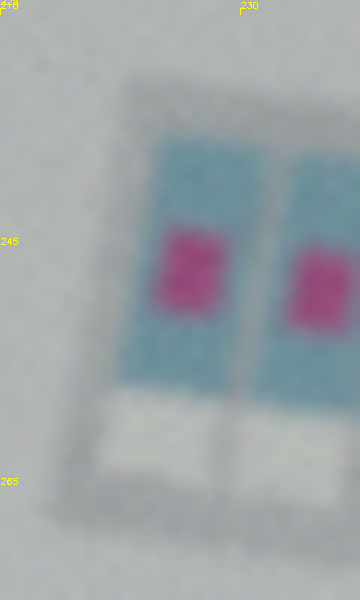

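Request:
{"method": "send_rows", "body": {
  "series": [
    [[0,0.08,0],0],
    [[0,0,0],0],
    [[0,0,0],0],
    [[0,0,0],0]
  ]
}}

```text
clock: 11.57
ee_pos: [0.5302, 0.1139, 0.086]
eef_rot: [0.061, 0.998, -0.001, 0.001]
force: [-0.1, -4.2, 6.4]
grip_width: 0.148
```

```bash
python3 d.py; python3 m2.py
python3 - <<'E'
from meas import *
al=np.radians(-7);ax=np.array([-np.sin(al),np.cos(al)])
T=vision.capture("top");S=vision.capture("scene")
cv2.imwrite("pics/scene13.png",S);cv2.imwrite("pics/top13.png",T)
p=red(T,"top",.07,(268,262,278,280));print((p@ax*1e3).round(1))
crop(S,200,180,250,140,3,"pics/s13.png")
E
```

```text
11.5667 [0.5302 0.1139 0.086 ] yaw 172.97 F [-0.1 -4.2  6.4] T [-0.93  0.1   0.01] w 0.148 q1,6 [0.21 0.34]
end [0.6381 0.1748] ang -6.98 std mm 0.11 40 along 251.2
red [0.5413 0.1856] ang -7.07 std mm 0.35 31 along 250.1
free end top [0.5677 0.3331] ang -7.32 std mm 0.88 25 along 399.8
[250.9 251.5 251.2 251.  250.5]
```

View pics/s13.png

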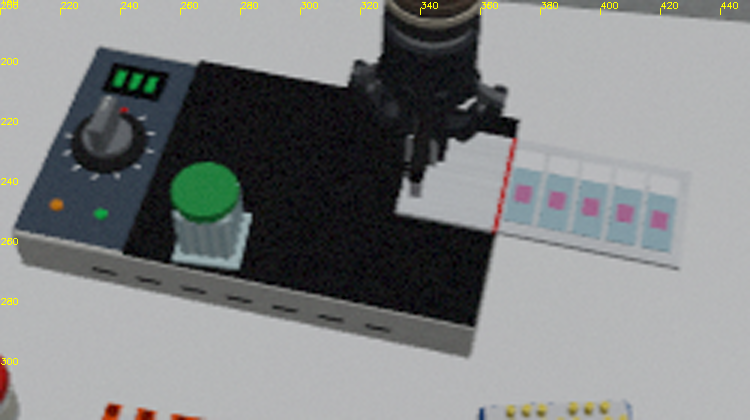

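View pics/top13.png

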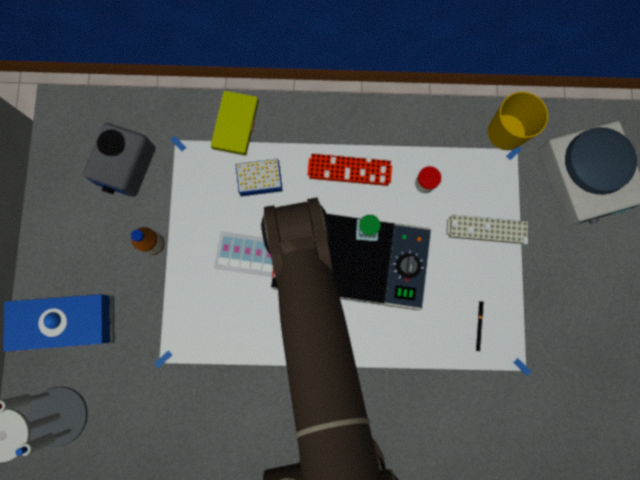

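Request:
{"method": "send_rows", "body": {
  "series": [
    [[0,0.06,0],0],
    [[0,0,0],0],
    [[0,0,0],0],
    [[0,0,0],0]
  ]
}}

```text
clock: 12.1
ee_pos: [0.5302, 0.1144, 0.0859]
eef_rot: [0.061, 0.998, -0.001, 0.001]
force: [-0.5, -5.6, 6.1]
grip_width: 0.154
```

```bash
python3 d.py; python3 m2.py
python3 - <<'E'
from meas import *
al=np.radians(-7);ax=np.array([-np.sin(al),np.cos(al)])
T=vision.capture("top")
p=red(T,"top",.07,(268,262,278,280));print((p@ax*1e3).round(1))
a=cv2.imread("pics/top0.png").astype(int);d=np.abs(T.astype(int)-a).max(2)
for n,(u,v) in dict(jar=(369,226),orange=(350,170),red=(429,178),white=(488,229),tip=(258,176),pen=(480,326),bottle=(147,239)).items(): print(n,(d[v-14:v+15,u-14:u+15]>60).sum(),end=' ')
E
```

```text
12.1 [0.5302 0.1144 0.0859] yaw 172.96 F [-0.5 -5.6  6.1] T [-0.98  0.16  0.  ] w 0.154 q1,6 [0.21 0.34]
end [0.6381 0.1748] ang -7.07 std mm 0.12 40 along 251.2
red [0.5413 0.1859] ang -7.12 std mm 0.37 31 along 250.5
free end top [0.5688 0.3331] ang -6.88 std mm 1.01 26 along 400.0
[252.2 251.9 251.6 251.3 251. ]
jar 0 orange 0 red 0 white 0 tip 0 pen 0 bottle 0
```

```bash
python3 -c "
from rig import arm
print(arm.hand_in())"
```

```text
the job is handed in; nothing more can be done
None
```

I turned the heat knob anticlockwise to its stop, then slid the tray out until the red line was level with the warmer's open end. I handed the job in at about 12 s, with the gripper still holding the tray.

**Knob:** About 1.8 N m built up against the stop while I was turning it. After I let go, the pointer faced the red tick, with the bar at 173°, where off should be.

**Red line:** Along the warmer's length, the end sits at 251.2 mm. The scene camera put the line at 250.5 mm and the top camera at about 251.6 mm. They disagree by about 1 mm, with the end in between. The arm hid most of the line from the top camera.

**Squareness:** The line is at −7.1° and the warmer's end at about −7.0°, so the tray is square to within about 0.1°.

**Tray hold:** I gripped the black bar with 60 N and kept pressing down lightly, about 5 to 6 N, through the slide. The gripper height stayed within 0.1 mm. I did not measure the tray's tilt directly, but saw no lifting or drooping in the pictures.

**Check that didn't work:** I tried to cross-check using the tray's free end, seen from above. That reading came out about 5 mm short, at 400 mm where 405 to 406 mm was expected. The tray edge is pale against the pale bench, and reading the corners by eye gave 402 to 405 mm, so I did not use it.

**Other objects:** The top camera showed no change around any of the seven bystanders.

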